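# Check the corner springs of a test-cassette reader

## Task

Check the two corner springs of the cassette reader's tilt plate with a fingertip. First press the corner with the round pad gently down until its needle is level with the marker block on its scale, without going clearly past it, keep it there for about a second and let it spring back; then do the same at the corner with the square pad. Only touch: leave the cassette lying in its seat, the marker blocks where they are set, and everything else on the desk where it is.

Things in the scene. Friction and masses are not known exactly. Their poses are not given: they have to be found in the camera images.
- reader: white flat base, 190 (x) x 300 (y) x 18 mm, fixed to the desk; origin at the centre of its underside, z up; its axes are meant below. Over it an aluminium tilt plate 150 x 150 x 8 mm, centred, its top 74 mm above the desk: corner (+x, +y) on a fixed ball pivot, the two corners with pads each on a coil spring, corner (-x, -y) free
- round_pad (a point): centre of the top face of the round black rubber pad (26 mm across, 5 mm high) on the plate's -x, +y corner; at rest at (-55, +55, 79) mm in the reader's frame. It goes down as far as its needle does. It takes about 4.5 N to start it and 6 to 9 N at the marker; pressed here, the other pad's needle stays still
- square_pad (a point): centre of the top face of the square black rubber pad (24 x 24 mm, 5 mm high) on the plate's +x, -y corner; at rest at (+55, -55, 79) mm in the reader's frame. It goes down 0.62 mm for each 1 mm of its needle; forces as for the round pad; pressed here, the other pad's needle stays still
- round_needle (a point): tip of the dark needle (3 mm thick) that sticks out 47 mm from the plate's +y edge at the round pad; at rest at (-55, +122, 70) mm in the reader's frame. Goes down as the round pad is pressed
- square_needle (a point): tip of the dark needle (3 mm thick) that sticks out 47 mm from the plate's -y edge at the square pad; at rest at (+55, -122, 70) mm in the reader's frame. Goes down as the square pad is pressed
- round_marker (a point): centre of the dark marker block (14 x 14 mm, 7 mm high) on an upright aluminium scale strip (34 mm wide, top 100 mm above the desk, at y = +126 mm), in line with the round pad's needle, 2 mm beyond its tip; set 10 to 20 mm below the needle's level at rest. A sliding cursor held by friction
- square_marker (a point): centre of the same kind of marker block on the other scale strip (at y = -126 mm), 2 mm beyond the square pad's needle; set 14 to 28 mm below that needle's level at rest
- round_corner (a joint): tilt of the plate at the round pad, rad: 0 at rest, grows as the pad goes down (about an axis along the reader's y through the pivot, 110 mm from the pad), solid stop at 0.28, which is too far
- square_corner (a joint): tilt of the plate at the square pad, rad: 0 at rest, grows as the pad goes down (about an axis along the reader's x through the pivot, 110 mm from the pad), solid stop at 0.28, which is too far
- seat (a point): centre of the cassette's seat on top of the plate, inside a low fence of 3 mm bars; at the plate's centre
- cassette: white plastic test cassette, 20 x 70 x 5 mm, loose in its seat on the plate, origin at the centre of its underside; to be left there
- tumbler: amber glass tumbler, 72 mm across, 95 mm high, loose, beyond the reader; origin at the centre of its underside
- phone: black phone lying flat, 75 x 150 x 9 mm, loose, on the reader's -y side; origin at the centre of its underside
- pen: blue pen lying flat, 135 mm long along its y, 12 mm thick, loose, on the robot's side of the reader
- passport: dark red booklet lying flat, 90 x 127 x 6 mm, loose, on the reader's +y side
- vial: small clear jar, 26 mm across, 55 mm high, loose, just beyond the reader's +x edge
- roll: bread roll, 100 mm across, 43 mm high, loose on a white dish at the left side of the desk
Mind the look-alikes: they are no part of the job. Leave any green, pink or red look-alike of the cassette alone.

How it is judged:
On the way, in this order (a step that is already met when the one before it is completed fails the run):
1. the round pad's needle is level with its marker, kept there (z of round_needle in the frame of round_marker between -0.0035 and 0.0035 m and value of joint square_corner below 0.02 rad), for 0.5 s.
2. the round pad's corner has sprung back (value of joint round_corner below 0.02 rad), for 0.2 s.
3. the square pad's needle is level with its marker, kept there (z of square_needle in the frame of square_marker between -0.0035 and 0.0035 m and value of joint round_corner below 0.02 rad), for 0.5 s.
At the end, for the whole second after the job is handed in: Round pad first, then square: each needle stayed within 3.5 mm of its marker's centre height for 0.5 s. At the end both corners are back (tilt under 0.02 rad), the cassette within 8 mm of its seat, markers within 3 mm and other loose things within 20 mm of their starts (value of joint each of round_corner, square_corner below 0.02 rad and distance between cassette and seat below 0.008 m and distance of each of round_marker, square_marker from where it was at the start of the episode below 0.003 m and distance of each of tumbler, phone, pen, passport, vial, roll from where it was at the start of the episode below 0.02 m); the robot touches nothing.
It fails at once if a needle goes clearly past its marker (over 8 mm below its centre) (z of round_needle in the frame of round_marker below -0.008 m or z of square_needle in the frame of square_marker below -0.008 m).
It fails at once if the reader is pressed hard (over 25 N) (contact force between any of the arm, the fingers and reader above 25 N).
It fails at once if the cassette is lifted or pushed out of its seat (distance between cassette and seat above 0.012 m).
It fails at once if a marker block is pushed along its scale (distance of any of round_marker, square_marker from where it was at the start of the episode above 0.004 m).
It fails at once if another thing on the desk is moved, knocked over or lifted (over 25 mm) (distance of any of tumbler, phone, pen, passport, vial, roll from where it was at the start of the episode above 0.025 m or angle between any of tumbler, vial's own z axis and vertical above 0.5 rad).
It also fails if it takes over 51 s, if anything falls off the work surface, if the arm or the gripper's body presses on something with over 40 N, if the wrist force passes 120 N, or if a joint passes its speed limit or range.

## Robot

A 6-joint arm with a two-finger parallel gripper is mounted at the origin on the work surface. World frame = base frame: x ahead of the robot, y to its left, z up, the work surface at z = 0. Lengths are in m, angles in rad, forces in N, time in s.
With the tool pointing down it reaches from about 0.35 to 0.975 m from the base axis. Payload 4.9 kg.
Tool frame: the origin (TCP) lies midway between the tips of the shut fingers; the grasp point (between the pads) lies 19 mm behind it; z points along the fingers, y is the line along which they close (so a half turn about z gives the same grasp; the last joint's range is limited). The gripper opens to 85 mm and grips with 20 to 120 N. Pads are 22 mm wide; open, the fingers measure 114 mm over their backs; the gripper's body (76 mm by 85 mm) begins 54 mm behind the grasp point. The pads swing forward as they close: fully open they stand 13 mm farther back than shut.
Start: joints at [1.132, 0.053, 1.613, -0, 1.476, -0.119], TCP at [0.196, 0.593, 0.231] pointing down, gripper open.
Joint ranges: [-3.01, 3.01], [-1.01, 2.22], [0.06, 2.58], [-1.02, 4.17], [0.09, 2.62], [-3.14, 3.14]. Speed limits (rad/s): [2.57, 2.57, 3.14, 3.14, 3.14, 3.14].

## Interface

Orientations are given as a rotation vector (axis times angle).
In Python, from station import ctrl, optics, job gives the robot as it stands.
- The arm moves only by the shell command python3 -m jog 'ROWS' [OPENING] [FORCE]. ROWS is JSON, a list of rows, each a list of 2 entries, a list of its own where there are three numbers: the shift along the tool's x, y, z in m, then the turn, a rotation vector about the tool's x, y, z in rad. A call has 1 to 5 rows; each row is the pose to reach, as a shift and turn from the pose commanded when the call began, along the tool's axes at that moment; what a row does not reach only later rows make up. A row lasts 1/10 s, in which the tool goes at most 50 mm and 8.59 degrees, less where a joint would pass 70% of its speed; a pose out of reach is approached as far as the arm can. A call with a gripper value outside its range is refused whole. OPENING is the opening, from 0 (shut) to 1 (fully open), set as the call begins (- or left out, the last holds). The fingers move at their own pace and stop on an object; FORCE is the grip in N (left out, the last holds). Time passes only in rows, so rows that repeat a pose let the fingers close. It gives the time, the measured TCP pose, the force, the opening and the grip force at its end, in the units of the state.
- ctrl.get_obs(): the state, without advancing time (a new reading comes with each control period).
- optics.get_image(name): name is "scene" or "top"; returns a dict with "image" (420x560x3 uint8, blue, green, red), "fx", "fy", "cx", "cy" (pixels), "D" ([k1, k2, p1, p2, k3] as OpenCV has them; the pictures are not rectified), "rvec" (rotation vector, rad) and "tvec" (3), from world to camera coordinates, as OpenCV has them. Camera axes: x right, y down, z forward; pixel columns grow to the right and rows downward; lengths in m; the calibration is good to about 2 mm. A picture is of the moment at which its call begins. There is no depth.
- job.finish_job(): hands the job in; it is judged then, once.
The state is a dict: "t": time; "q": joint angles; "dq": joint speeds; "effort": joint torques, N m; "tool_pos": TCP position; "tool_rot": TCP orientation; "contact_force": force on the tool from outside, world axes, zero at the start; "wrist_torque": the same for the moment, N m; "opening": finger opening in m; "grip_force": force on a finger pad.
Only numpy, scipy, OpenCV 4.12 (cv2) and the standard library are available. Lean on these libraries where they do the work, as an engineer would, in place of code of your own. Each camera call takes 0.05 s, during which the arm holds its last target. There are 200 camera calls.

## Working session

There is one attempt and no reset: what is moved stays moved. The work goes in short steps, Python scripts to look and compute and a shell command to move; the robot and the scene stay as the last step left them, time stands still between calls to the robot, and variables do not carry over. Pictures are saved under pics/ and viewed, at most 10 in all, crops included, and the job is handed in when it is done.

```bash
mkdir -p pics; ls
python3 - <<'E'
from station import ctrl, optics
import cv2,pickle
o=ctrl.get_obs();print(o)
d={}
for n in("scene","top"):
    r=optics.get_image(n);d[n]=r;cv2.imwrite(f"pics/{n}0.png",r["image"]);print(n,{k:v for k,v in r.items() if k!="image"})
pickle.dump(d,open("d0.pkl","wb"))
E
```

```text
pics
{'t': 0.0, 'q': array([ 1.13200963e+00,  5.33521237e-02,  1.61428651e+00,  1.46034126e-05,
        1.47602322e+00, -1.18970145e-01]), 'dq': array([-0.00078069,  0.00045744, -0.00040017, -0.00116805, -0.00137417,
        0.00064806]), 'effort': array([-9.38533376e-04, -3.93681371e+01, -3.70176387e+01, -1.38147830e-04,
        6.82527025e-03,  1.01624192e-06]), 'tool_pos': array([0.19620553, 0.59274497, 0.23007044]), 'tool_rot': array([-0.50013742, -3.10093387,  0.00311784]), 'contact_force': array([-0.30757579, -0.4676254 , -0.15692676]), 'wrist_torque': array([-0.00135233, -0.0213052 , -0.03382372]), 'grip_force': 0.0, 'opening': 0.08566840707212413}
scene {'fx': 390.5997241567274, 'fy': 390.5997241567274, 'cx': 273.9882843602598, 'cy': 206.1108699293518, 'D': array([-0.02553214,  0.        ,  0.        ,  0.        ,  0.        ]), 'rvec': array([ 1.64165608,  2.07684516, -0.71841361]), 'tvec': array([-0.01920149, -0.3848925 ,  1.36648644])}
top {'fx': 480.9907676625827, 'fy': 480.9907676625827, 'cx': 277.71395070527353, 'cy': 217.3018714189867, 'D': array([-0.07545266,  0.        ,  0.        ,  0.        ,  0.        ]), 'rvec': array([ 2.12642231, -2.17298553,  0.16928222]), 'tvec': array([0.16696672, 0.55278301, 1.13947999])}
```

View pics/scene0.png

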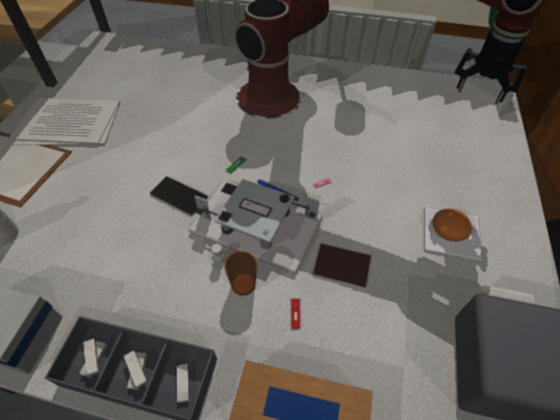

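View pics/top0.png

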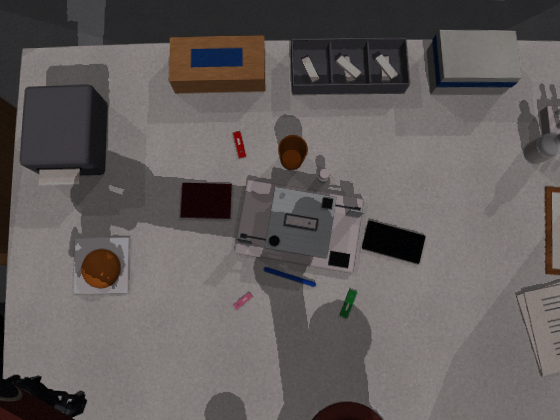

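The scene view shows the reader at about (258,220) with the plate over it. In the top view the round pad is at (274,241) and the square pad at (327,203). The black rectangle at (340,258) lies on the base, so it is not a pad.

```bash
cat > h.py <<'E'
import numpy as np,cv2
def K(r): return np.array([[r["fx"],0,r["cx"]],[0,r["fy"],r["cy"]],[0,0,1]])
def ray(r,uv):
    p=cv2.undistortPoints(np.array([[uv]],float),K(r),r["D"])[0,0]
    R=cv2.Rodrigues(r["rvec"])[0]; return -R.T@r["tvec"], R.T@np.array([p[0],p[1],1])
def onz(r,uv,z):
    c,d=ray(r,uv); return c+d*(z-c[2])/d[2]
def proj(r,P): return cv2.projectPoints(np.array(P,float).reshape(-1,3),r["rvec"],r["tvec"],K(r),r["D"])[0].reshape(-1,2)
def blob(r,uv,w=12,th=50):
    g=r["image"].max(2); u,v=map(int,uv); s=g[v-w:v+w+1,u-w:u+w+1]
    n,l,st,c=cv2.connectedComponentsWithStats((s<th).astype(np.uint8))
    i=min((j for j in range(1,n) if st[j,4]>=8),key=lambda j:np.hypot(*(c[j]-w)))
    return c[i]+[u-w,v-w],st[i]
E
python3 - <<'E'
import pickle,cv2
from h import *
d=pickle.load(open("d0.pkl","rb"))
a=d["top"]["image"][172:276,232:368];b=d["scene"]["image"][165:275,185:330]
cv2.imwrite("pics/ct.png",cv2.resize(np.clip(a*1.6,0,255).astype(np.uint8),None,fx=5.5,fy=5.5,interpolation=2))
cv2.imwrite("pics/cs.png",cv2.resize(np.clip(b*1.6,0,255).astype(np.uint8),None,fx=5.4,fy=5.4,interpolation=2))
t=d["top"]
P=[]
for uv in((274,241),(327,203)):
    for th in(40,30,20):
        c,s=blob(t,uv,th=th);print(th,c,s,onz(t,c,.079))
    c,s=blob(t,uv,th=30);P.append(onz(t,c,.079))
D=P[1]-P[0];print("dist",np.linalg.norm(D),"exp .1556, yaw",np.degrees(np.arctan2(D[1],D[0]))+45,"ctr",(P[0]+P[1])/2)
E
```

```text
40 [273.70786517 240.46067416] [ 7  6 11 11 89] [0.49561047 0.16607773 0.079     ]
30 [273.71084337 240.45783133] [ 7  7 10 10 83] [0.49561704 0.16607058 0.079     ]
20 [274.         240.38157895] [ 8  7  9 10 76] [0.49578266 0.16538636 0.079     ]
40 [326.92156863 203.09803922] [  7   7  11  11 102] [0.58226748 0.03733228 0.079     ]
30 [326.89247312 202.92473118] [ 7  7 11 11 93] [0.58268837 0.03738598 0.079     ]
20 [326.98780488 202.91463415] [ 7  7 11 10 82] [0.58270819 0.03715717 0.079     ]
dist 0.15537420089114692 exp .1556, yaw -10.916699923498733 ctr [0.5391527  0.10172828 0.079     ]
```

View pics/ct.png

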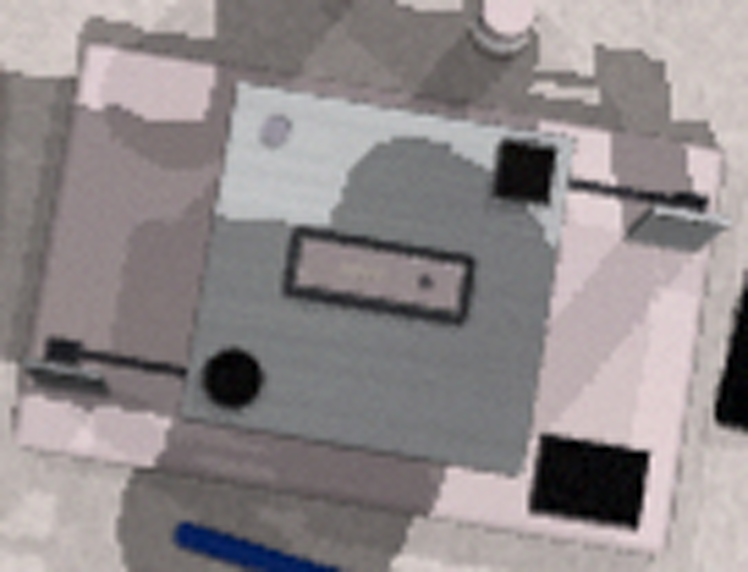

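View pics/cs.png

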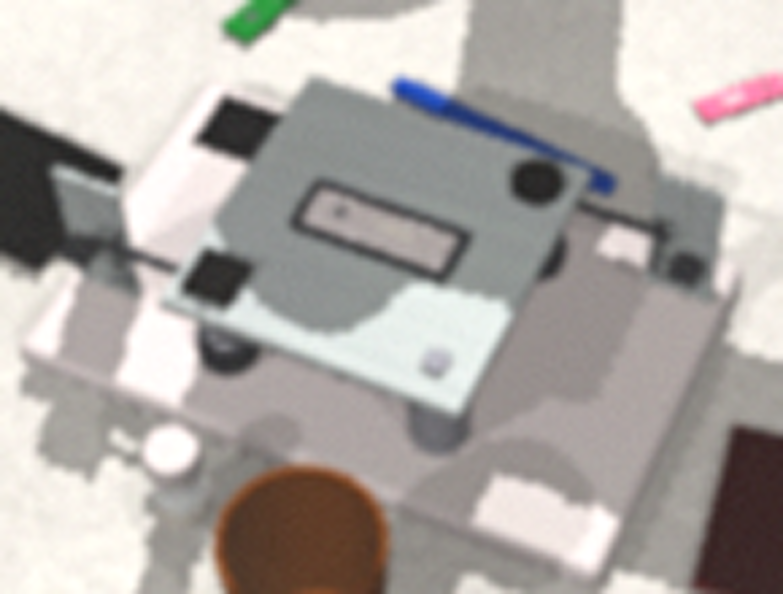

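The top crop confirms the round pad at crop (232,378) and the square pad at (527,170), 155.4 mm apart against 155.6 mm expected. The needles end at (62,350) and (700,200). In the scene crop the round marker is at (688,268), just below its needle tip at (665,228). The square marker is near (105,262). Next I'll work out the marker heights.

```bash
cat >> h.py <<'E'
yaw=np.radians(-10.9);ctr=np.array([.5392,.1017,0])
Rz=np.array([[np.cos(yaw),-np.sin(yaw),0],[np.sin(yaw),np.cos(yaw),0],[0,0,1]])
def W(p): return ctr+Rz@(np.array(p)/1000.)
E
python3 - <<'E'
import pickle,cv2
from h import *
from station import ctrl
d=pickle.load(open("d0.pkl","rb"))
s,t=d["scene"],d["top"]
for n,r in(("s",s),("t",t)): print(n,"cam",ray(r,(280,210))[0])
for nm,sx in(("round",-1),("square",1)):
  for n,r in(("s",s),("t",t)):
    print(nm,n,"pad",proj(r,W((55*sx,-55*sx,79))),"tip",proj(r,W((55*sx,-122*sx,70))))
    for z in(70,60,50,42): print("  z",z,proj(r,W((55*sx,-131*sx,z)))[0])
b=s["image"];
o=[]
for (u,v) in((312,213),(205,212)):
    o.append(cv2.resize(np.clip(b[v-16:v+17,u-22:u+23]*1.8,0,255).astype(np.uint8),None,fx=8,fy=8,interpolation=0))
t2=t["image"]
for (u,v) in((245,237),(357,210)):
    o.append(cv2.resize(np.clip(t2[v-16:v+17,u-22:u+23]*1.8,0,255).astype(np.uint8),None,fx=8,fy=8,interpolation=0))
cv2.imwrite("pics/m.png",np.vstack([np.hstack(o[:2]),np.hstack(o[2:])]))
q=ctrl.get_obs();print(cv2.Rodrigues(q["tool_rot"])[0].round(4))
E
```

```text
s cam [1.10460623 0.29125662 0.84309595]
t cam [0.38375371 0.1689091  1.20667493]
round s pad [[284.33496207 197.26447114]] tip [[308.92564912 208.03598546]]
  z 70 [312.30087229 209.20523255]
  z 60 [312.02150883 211.62445761]
  z 50 [311.74653985 214.00497812]
  z 42 [311.52966051 215.88213841]
round t pad [[273.69517612 240.46854104]] tip [[245.88577877 236.11514154]]
  z 70 [242.15688103 235.48014842]
  z 60 [242.42605948 235.93543369]
  z 50 [242.69066077 236.38296326]
  z 42 [242.89912408 236.73553493]
square s pad [[224.95461911 214.97288893]] tip [[201.83794035 208.32621722]]
  z 70 [198.74646086 207.16471344]
  z 60 [199.37711177 209.58246623]
  z 50 [199.99791249 211.96186342]
  z 42 [200.4876125  213.83836506]
square t pad [[326.92986827 202.87477482]] tip [[353.99057451 208.18014958]]
  z 70 [357.67696659 208.80444324]
  z 60 [356.9648013  209.48054112]
  z 50 [356.26453506 210.14530053]
  z 42 [355.71269119 210.66913394]
[[-9.493e-01  3.144e-01 -8.000e-04]
 [ 3.144e-01  9.493e-01 -1.600e-03]
 [ 2.000e-04 -1.800e-03 -1.000e+00]]
```

View pics/m.png

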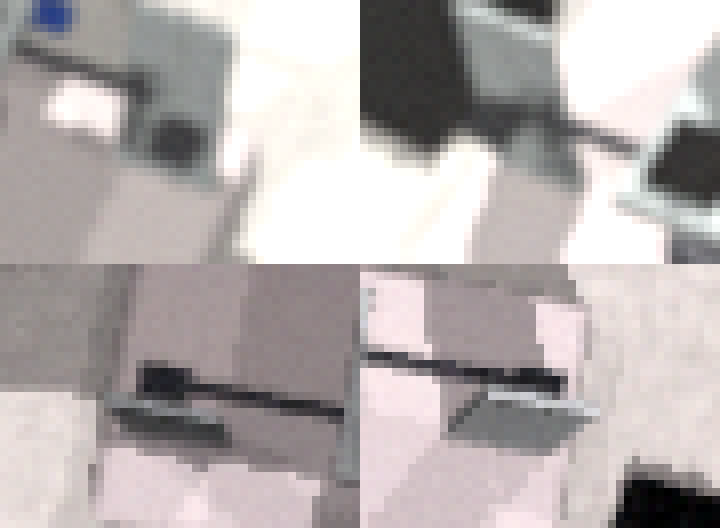

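Read from the scene crop, the round marker sits at about z 50 mm and the square one at about 52 mm. Both are rough, so I'll confirm them by eye during the press. The arm now moves above the round pad with the fingers shutting.

```bash
python3 -m jog '[[[-0.040,-0.030,0],[0,0,0]],[[-0.080,-0.060,0],[0,0,0]],[[-0.120,-0.090,0],[0,0,0]],[[-0.160,-0.120,0],[0,0,0]],[[-0.200,-0.150,0],[0,0,0]]]' 0 20
python3 -m jog '[[[-0.040,-0.030,0],[0,0,0]],[[-0.080,-0.060,0],[0,0,0]],[[-0.120,-0.090,0],[0,0,0]],[[-0.160,-0.120,0],[0,0,0]],[[-0.200,-0.150,0],[0,0,0]]]'
```

```text
t: 0.6
tool_pos: [0.3396, 0.3862, 0.2308]
tool_rot: [-0.499, -3.101, 0.001]
contact_force: [0.4, 0.2, 0.5]
opening: 0.0124
grip_force: 0.0
t: 1.1
tool_pos: [0.4824, 0.1808, 0.231]
tool_rot: [-0.5, -3.101, -0.0]
contact_force: [0.6, 0.4, -0.1]
opening: 0.0003
grip_force: 0.0
```

```bash
python3 -m jog '[[[-0.0185,-0.0107,0.03],[0,0,0]],[[-0.0185,-0.0107,0.07],[0,0,0]],[[-0.0185,-0.0107,0.11],[0,0,0]],[[-0.0185,-0.0107,0.14],[0,0,0]],[[-0.0185,-0.0107,0.14],[0,0,0]]]'
python3 - <<'E'
import cv2
from h import *
from station import ctrl,optics
s=optics.get_image("scene");t=optics.get_image("top");o=ctrl.get_obs()
print(o["tool_pos"],o["contact_force"])
f=lambda r,x,y,w,h,k:cv2.resize(np.clip(r["image"][y:y+h,x:x+w]*1.8,0,255).astype(np.uint8),(w*k,h*k),interpolation=2)
cv2.imwrite("pics/a.png",np.hstack([f(s,190,150,130,90,3),f(t,230,180,130,90,3)]))
print(proj(s,o["tool_pos"]))
E
```

```text
t: 1.6
tool_pos: [0.4916, 0.1658, 0.0854]
tool_rot: [-0.499, -3.091, 0.006]
contact_force: [-0.6, -0.1, 0.2]
opening: 0.0001
grip_force: 0.0
[0.4958095  0.16675142 0.09124706] [-1.19185612 -0.04811364  0.78121486]
[[284.63408879 194.27787879]]
```

View pics/a.png

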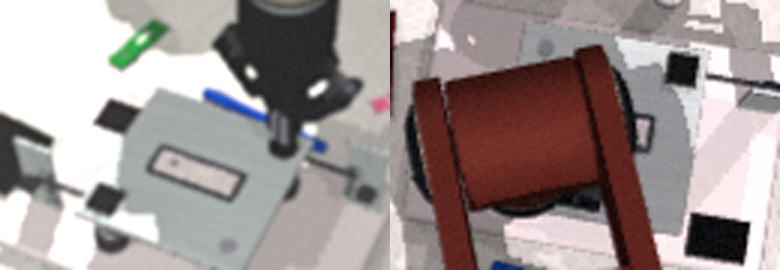

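The fingertip is over the round pad, and the scene view still shows both needles and both markers. I'll measure the marker heights to subpixel level while I have this free view.

```bash
cat >> h.py <<'E'
def dark(g,u0,u1,v0,v1,th):
    s=np.clip(th-g[v0:v1,u0:u1].astype(float),0,None); vv,uu=np.mgrid[v0:v1,u0:u1]
    return (s*uu).sum()/s.sum(),(s*vv).sum()/s.sum()
E
python3 - <<'E'
import pickle
from h import *
d=pickle.load(open("d0.pkl","rb"));s=d["scene"];g=s["image"].max(2)
np.set_printoptions(linewidth=220)
print("round rows 203-220 cols 302-320");print(g[203:221,302:321])
print("square rows 203-222 cols 192-222");print(g[202:222,192:222])
for uv,sx in(((284,198),-1),((225,216),1)):
    print("pad",blob(s,uv,th=45),proj(s,W((55*sx,-55*sx,79)))," (side faces bias: z~76.5)",proj(s,W((55*sx,-55*sx,76.5))))
E
```

```text
round rows 203-220 cols 302-320
[[ 91  90  91  88  83  85  84  84  84  83  80  81  84  83  83  81  90 120 141]
 [ 85  89  91  86  79  80  83  83  82  85  82  83  83  85  84  83  93 126 148]
 [ 67  70  77  74  65  65  72  75  81  83  81  83  83  83  84  85 100 135 156]
 [ 53  50  53  56  50  48  59  66  76  81  82  82  84  82  83  86 106 139 158]
 [ 88  69  55  48  39  39  55  68  74  80  81  83  84  83  83  88 113 143 157]
 [132 116  97  70  46  39  47  63  72  78  81  82  84  83  81  88 120 149 158]
 [145 142 128  95  58  46  52  68  76  81  84  83  83  82  81  88 127 154 159]
 [147 146 132  98  61  55  66  74  77  79  80  83  85  85  83  89 122 149 151]
 [147 145 127  89  57  59  71  74  66  66  68  73  80  83  83  90 119 140 143]
 [142 143 122  82  54  58  65  61  48  42  45  52  65  73  81  94 122 140 142]
 [123 133 112  71  55  63  61  48  40  36  35  37  46  61  77 102 134 148 146]
 [ 96 106  96  67  56  66  63  45  36  37  37  36  39  54  77 110 142 154 152]
 [ 86  90  85  72  64  66  57  41  37  36  37  37  43  59  78 118 148 157 147]
 [ 89  89  91  84  77  71  64  50  43  40
[... 2490 characters left out ...]
44 149 159 164 145 115 108 111 108 110 110 110 103  99  90  83  89 124 150 155 149 141 144 134 105  75  60  47]
 [145 142 146 155 166 164 143 115 109 110 111 112 111 111 110 108 104  99 109 137 157 156 141 127 129 128 120 115 100  79]
 [143 144 151 162 166 158 133 112 108 109 110 109 110 110 111 110 109 109 123 149 162 158 136 112 111 117 124 128 124 107]]
pad (array([284.01754386, 198.31578947]), array([ 8,  9,  9,  8, 57], dtype=int32)) [[284.33496207 197.26447114]]  (side faces bias: z~76.5) [[284.32158797 197.88923376]]
pad (array([224.88059701, 215.95522388]), array([ 7,  8, 11,  9, 67], dtype=int32)) [[224.95461911 214.97288893]]  (side faces bias: z~76.5) [[225.06370488 215.58219947]]
```

```bash
python3 - <<'E'
import pickle
from h import *
d=pickle.load(open("d0.pkl","rb"));s=d["scene"]
for nm,sx,zs in(("round",-1,(50,55)),("square",1,(50,55))):
  for z in zs:
    c=proj(s,[W((55*sx+a,-131*sx+b,z+e)) for a in(-7,7) for b in(-7,7) for e in(-3.5,3.5)])
    print(nm,z,"u",c[:,0].min(),c[:,0].max(),"v",c[:,1].min(),c[:,1].max(),"bottom corner",c[c[:,1].argmax()],"left",c[c[:,0].argmin()],"right",c[c[:,0].argmax()])
E
python3 -m jog '[[[0,0,0.002],[0,0,0]],[[0,0,0.004],[0,0,0]],[[0,0,0.006],[0,0,0]],[[0,0,0.008],[0,0,0]],[[0,0,0.010],[0,0,0]]]'
python3 -m jog '[[[0,0,0.002],[0,0,0]],[[0,0,0.004],[0,0,0]],[[0,0,0.004],[0,0,0]]]'
```

```text
round 50 u 308.0712541205679 315.42637944127574 v 210.25685132998953 217.77521450336485 bottom corner [313.24962017 217.7752145 ] left [308.07125412 215.9516564 ] right [315.42637944 212.05572571]
round 55 u 308.1933900947234 315.57815550567585 v 209.0598618130304 216.60141942597468 bottom corner [313.39307721 216.60141943] left [308.19339009 214.77477175] right [315.57815551 210.86164006]
square 50 u 195.9789414669208 203.9790894324844 v 208.24685093770188 215.69903237229076 bottom corner [201.158655   215.69903237] left [195.97894147 212.24512809] right [203.97908943 211.6812591 ]
square 55 u 195.65221498421604 203.68713810341674 v 207.05067473376528 214.525461416655 bottom corner [200.85306376 214.52546142] left [195.65221498 211.05559517] right [203.6871381  210.50084409]
t: 2.2
tool_pos: [0.4963, 0.1669, 0.0815]
tool_rot: [0.5, 3.101, 0.0]
contact_force: [-0.3, -0.1, -0.5]
opening: -0.0001
grip_force: 0.0
t: 2.5
tool_pos: [0.4961, 0.1669, 0.0776]
tool_rot: [-0.5, -3.101, -0.0]
contact_force: [-2.1, -0.5, 4.4]
opening: 0.0001
grip_force: 2.4
```

```bash
python3 -m jog '[[[0,0,0.002],[0,0,0]],[[0,0,0.004],[0,0,0]],[[0,0,0.006],[0,0,0]],[[0,0,0.008],[0,0,0]],[[0,0,0.010],[0,0,0]]]'
python3 -m jog '[[[0,0,0.001],[0,0,0]],[[0,0,0.002],[0,0,0]],[[0,0,0.003],[0,0,0]],[[0,0,0.003],[0,0,0]],[[0,0,0.003],[0,0,0]]]'
cat > look.py <<'E'
import sys,cv2,pickle
from h import *
from station import ctrl,optics
r=optics.get_image("scene");o=ctrl.get_obs();print(o["tool_pos"],o["contact_force"])
x,y,w,h=map(int,sys.argv[2:6]);g=r["image"]
pickle.dump(r,open(sys.argv[1]+".pkl","wb"))
np.set_printoptions(linewidth=220);print(x,y);print(g.max(2)[y:y+h,x:x+w])
E
python3 look.py p1 300 204 18 16
```

```text
t: 3.0
tool_pos: [0.4959, 0.1671, 0.0681]
tool_rot: [-0.5, -3.101, -0.0]
contact_force: [-4.5, 0.2, 7.7]
opening: 0.0002
grip_force: 3.7
t: 3.5
tool_pos: [0.496, 0.1671, 0.0653]
tool_rot: [-0.5, -3.101, -0.001]
contact_force: [-4.3, 1.0, 7.6]
opening: -0.0002
grip_force: 3.9
[0.49603504 0.16708907 0.06525679] [-4.94817886  0.30909914  7.57547235]
300 204
[[ 94  94  94  94  92  87  82  81  85  86  87  85  84  85  85  86  87  86]
 [ 92  92  94  93  91  81  70  67  73  76  82  86  85  85  86  86  86  87]
 [ 84  87  92  90  88  79  65  59  63  72  79  83  84  85  86  86  87  86]
 [ 75  81  85  85  84  76  66  63  72  79  83  85  84  86  86  86  88  86]
 [ 55  64  71  77  76  70  59  61  72  81  87  85  85  86  85  85  87  87]
 [ 46  46  47  52  60  56  48  52  63  75  84  86  86  85  87  87  87  85]
 [ 67  59  47  43  44  43  41  47  59  68  75  81  83  86  87  86  87  84]
 [ 88  83  73  65  59  47  38  42  54  63  63  65  71  76  82  86  85  83]
 [ 91  90  87  86  76  57  48  52  57  52  43  43  46  55  67  75  82  83]
 [ 89  89  91  89  76  58  55  65  62  49  37  35  36  39  45  64  79  84]
 [ 88  89  90  89  77  60  58  69  63  47  36  37  35  34  40  57  75  85]
 [ 95  91  89  90  88  74  65  69  60  43  35  36  35  36  47  61  76  87]
 [ 97  95  93  94  98  93  82  74  66  50  43  41  37  38  56  72  80  89]
 [100  98  98 100 105 103  97  91  84  73  66  58  50  51  69  82  86  91]
 [ 98 100  99 101 109 113 110 107 101  96  90  81  72  73  81  87  86  91]
 [ 99  98 100 107 113 115 115 113 113 111 103  94  90  89  89  88  86  91]]
```

At z 65.3 mm the needle is down about 14 mm and still roughly 4–5 mm above the marker. I'll press 4 mm more and hold.

```bash
python3 -m jog '[[[0,0,0.001],[0,0,0]],[[0,0,0.002],[0,0,0]],[[0,0,0.003],[0,0,0]],[[0,0,0.004],[0,0,0]],[[0,0,0.004],[0,0,0]]]'
python3 look.py p2 298 204 20 16
python3 - <<'E'
import pickle,cv2
from h import *
o=[cv2.resize(np.clip(pickle.load(open(f,"rb"))["image"][198:225,295:320]*2.,0,255).astype(np.uint8),None,fx=14,fy=14,interpolation=2) for f in("p1.pkl","p2.pkl")]
cv2.imwrite("pics/p2.png",np.hstack(o))
E
```

```text
t: 4.05
tool_pos: [0.4963, 0.1671, 0.0614]
tool_rot: [-0.5, -3.101, -0.001]
contact_force: [-4.6, 0.9, 7.6]
opening: -0.0002
grip_force: 4.3
[0.49625815 0.16711061 0.06147818] [-4.44054047  1.03733367  8.28308263]
298 204
[[ 91  93  93  95  94  94  93  87  81  81  84  87  86  84  85  85  85  87  88  87]
 [ 85  88  89  91  93  92  90  81  70  69  72  77  83  84  85  84  86  87  87  86]
 [ 86  85  86  88  89  88  87  78  64  58  65  71  79  84  84  84  86  87  86  87]
 [ 84  87  87  88  87  87  84  75  67  64  74  79  82  85  84  85  85  86  86  88]
 [ 65  76  83  85  87  88  82  71  60  62  71  82  86  86  85  87  86  87  86  86]
 [ 47  53  60  67  78  83  82  70  54  53  63  76  83  84  84  87  87  88  87  85]
 [ 58  49  44  43  55  64  66  58  51  55  67  74  77  82  84  85  86  86  87  82]
 [ 82  73  64  57  50  45  44  42  41  47  63  69  66  66  70  75  82  86  87  83]
 [ 91  90  87  80  72  63  57  46  40  42  50  52  47  43  45  54  68  77  83  83]
 [ 96  91  90  89  87  86  75  56  47  50  52  46  39  35  35  38  47  63  78  83]
 [ 96  93  90  88  91  91  84  63  57  64  60  46  37  35  37  35  39  58  74  84]
 [ 97  97  92  91  89  97  91  75  67  68  58  41  37  36  35  36  43  62  76  87]
 [ 98  98  98  95  95 103 104  95  81  75  66  50  44  41  38  41  56  72  80  90]
 [ 99  99  98  98  98 105 110 105  97  90  83  74  64  59  49  52  68  83  85  91]
 [ 99  99  98  99 102 111 114 114 110 105 102  96  90  80  71  73  81  88  87  92]
 [ 98  98  99 100 105 113 115 113 114 112 113 111 105  94  90  90  91  89  87  94]]
```

View pics/p2.png

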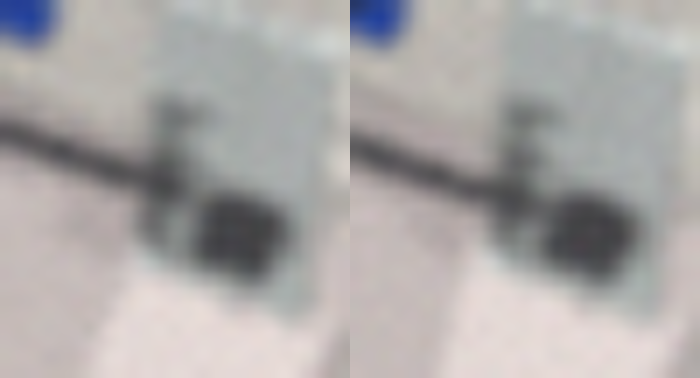

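In the crop the needle's line now points into the marker block, with its tip at (306.8,211.6) and the marker centre at (311.6,214.2). The extrapolated line is within about 1–2 mm of the centre. I'll hold here, then go slightly deeper and hold again.

```bash
python3 -m jog '[[[0,0,0],[0,0,0]],[[0,0,0],[0,0,0]],[[0,0,0],[0,0,0]],[[0,0,0],[0,0,0]],[[0,0,0.0008],[0,0,0]]]'
python3 -m jog '[[[0,0,0],[0,0,0]],[[0,0,0],[0,0,0]],[[0,0,0],[0,0,0]],[[0,0,0],[0,0,0]],[[0,0,0],[0,0,0]]]'
python3 look.py p3 298 207 12 8
python3 -m jog '[[[0,0,-0.004],[0,0,0]],[[0,0,-0.008],[0,0,0]],[[0,0,-0.012],[0,0,0]],[[0,0,-0.016],[0,0,0]],[[0,0,-0.019],[0,0,0]]]'
python3 -m jog '[[[0,0,-0.006],[0,0,0]],[[0,0,-0.016],[0,0,0]],[[0,0,-0.026],[0,0,0]],[[0,0,-0.036],[0,0,0]],[[0,0,-0.036],[0,0,0]]]'
```

```text
t: 4.6
tool_pos: [0.4963, 0.1671, 0.0608]
tool_rot: [-0.5, -3.101, -0.001]
contact_force: [-4.0, 0.2, 8.4]
opening: 0.0003
grip_force: 4.5
t: 5.1
tool_pos: [0.4963, 0.1671, 0.0608]
tool_rot: [-0.5, -3.101, -0.001]
contact_force: [-4.0, 0.9, 7.6]
opening: 0.0
grip_force: 4.3
[0.49630811 0.1671227  0.06077494] [-3.72960624  0.54702188  8.95410483]
298 207
[[86 87 88 88 87 87 84 77 65 63 72 79]
 [70 78 85 86 90 89 83 71 61 61 72 81]
 [45 52 64 70 79 86 82 69 55 56 66 76]
 [54 48 44 46 56 66 68 59 52 57 69 77]
 [80 71 59 49 46 46 45 43 43 54 66 72]
 [90 88 80 76 67 59 48 40 41 46 53 52]
 [94 91 89 88 87 81 66 51 45 47 48 44]
 [96 92 90 89 89 91 81 62 53 59 56 43]]
t: 5.65
tool_pos: [0.4963, 0.1669, 0.0792]
tool_rot: [0.5, 3.101, 0.0]
contact_force: [-0.4, 0.2, 0.2]
opening: -0.0
grip_force: 0.0
t: 6.15
tool_pos: [0.4975, 0.167, 0.1169]
tool_rot: [0.5, 3.098, 0.002]
contact_force: [0.5, 0.9, 0.3]
opening: -0.0001
grip_force: 0.0
```

The round corner has been pressed, held and released. Now over to the square pad.

```bash
python3 -m jog '[[[-0.030,-0.0235,0],[0,0,0]],[[-0.061,-0.0475,0],[0,0,0]],[[-0.092,-0.0715,0],[0,0,0]],[[-0.1231,-0.0958,0],[0,0,0]],[[-0.1231,-0.0958,0],[0,0,0]]]'
python3 -m jog '[[[0,0,0.008],[0,0,0]],[[0,0,0.016],[0,0,0]],[[0,0,0.024],[0,0,0]],[[0,0,0.030],[0,0,0]],[[0,0,0.030],[0,0,0]]]'
python3 look.py s0 190 204 28 14
python3 - <<'E'
import pickle,cv2
from h import *
i=pickle.load(open("s0.pkl","rb"))["image"]
cv2.imwrite("pics/s0.png",cv2.resize(np.clip(i[150:240,185:325]*1.8,0,255).astype(np.uint8),None,fx=5,fy=5,interpolation=2))
E
```

```text
t: 6.65
tool_pos: [0.585, 0.0336, 0.1148]
tool_rot: [0.507, 3.099, -0.002]
contact_force: [-0.7, 0.1, 0.0]
opening: -0.0002
grip_force: 0.0
t: 7.15
tool_pos: [0.5814, 0.0379, 0.0828]
tool_rot: [-0.498, -3.099, 0.0]
contact_force: [-0.5, -0.6, -0.0]
opening: -0.0005
grip_force: 0.0
[0.58203373 0.03772772 0.083583  ] [ 0.54292034 -1.29014282 -0.35731811]
190 204
[[ 28  29  28  27  27  33  61  86  93  92  92  90  88  90  89  91  89 107 145 170 172 171 171 173 168 134  69  31]
 [ 30  27  29  28  26  29  52  79  93  92  92  90  90  90  88  90  89 100 138 168 170 171 169 171 170 152 109  59]
 [ 30  30  28  29  28  28  43  71  92  94  94  91  89  82  83  87  86  92 132 165 171 169 169 170 171 168 145  98]
 [ 30  29  29  28  29  28  38  63  80  83  87  86  83  77  74  77  77  82 121 158 170 172 169 169 167 165 157 125]
 [ 29  28  29  29  29  30  33  48  61  60  65  69  66  67  71  70  61  68 105 150 170 169 167 163 160 158 157 137]
 [ 30  30  30  29  31  28  31  39  44  42  45  43  44  47  55  56  49  60  94 141 166 166 161 157 155 154 155 149]
 [ 29  29  30  31  30  31  34  37  39  39  38  
[... 173 characters left out ...]
 157 154]
 [ 30  28  29  36  56  72  68  52  43  38  39  44  58  71  75  67  54  46  48  54  59  72  89 111 125 136 149 153]
 [ 35  31  34  59  93 114 117 102  81  55  42  57  78  87  85  73  58  52  63  75  89  94  80  70  73  90 112 127]
 [ 65  50  64 103 135 149 154 149 130 100  69  73  89  93  90  83  68  62  71  92 123 140 125  99  81  70  74  90]
 [ 99  88 108 144 163 164 161 162 163 142 103  88  93  94  93  85  74  69  70  83 123 153 155 142 128 114 101 106]
 [129 119 138 164 168 161 157 163 171 156 122 101  99  97  92  82  72  70  63  69 109 146 158 157 153 151 143 139]
 [153 144 152 167 166 158 160 167 167 146 120 112 111 108  98  89  81  76  67  67  93 135 154 159 155 156 157 146]]
```

View pics/s0.png

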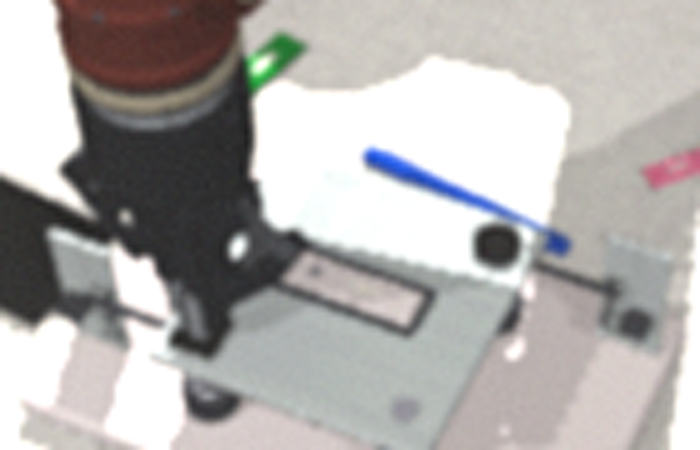

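Both the square needle and its marker are still visible, with the marker at about (199.5,211). Raw height is about 56 mm, which means about 14–15 mm of needle travel, or about 9 mm at the pad. I'll press in part way and look.

```bash
python3 -m jog '[[[0,0,0.001],[0,0,0]],[[0,0,0.003],[0,0,0]],[[0,0,0.005],[0,0,0]],[[0,0,0.007],[0,0,0]],[[0,0,0.009],[0,0,0]]]'
python3 -m jog '[[[0,0,0.001],[0,0,0]],[[0,0,0.002],[0,0,0]],[[0,0,0.002],[0,0,0]]]'
python3 look.py s1 192 206 26 12
```

```text
t: 7.7
tool_pos: [0.5835, 0.0369, 0.0765]
tool_rot: [0.5, 3.1, -0.0]
contact_force: [-1.0, -0.2, 5.0]
opening: -0.0004
grip_force: 2.6
t: 8.0
tool_pos: [0.5835, 0.0368, 0.0745]
tool_rot: [0.5, 3.1, -0.001]
contact_force: [-0.9, -0.6, 6.2]
opening: -0.0
grip_force: 2.7
[0.5834742  0.03681925 0.07453707] [-1.77826356 -0.67476744  5.36076418]
192 206
[[ 29  29  25  26  45  71  90  92  93  92  89  84  82  85  86  93 132 167 173 171 172 173 154 102  43  23]
 [ 29  29  27  28  36  63  80  83  87  90  88  83  78  81  78  81 122 161 171 171 170 171 164 124  64  31]
 [ 28  29  28  28  34  49  59  62  70  75  79  83  86  79  65  69 106 149 168 171 166 164 159 140 104  65]
 [ 28  30  29  27  31  38  41  43  45  51  55  68  79  74  59  61  94 142 163 165 160 157 156 154 140 100]
 [ 30  29  30  30  33  39  41  39  38  39  42  46  57  56  51  55  82 128 157 160 157 155 155 157 152 121]
 [ 29  29  36  43  42  38  38  39  40  37  39  48  49  44  43  47  66 103 136 150 155 156 156 158 156 127]
 [ 29  35  55  72  68  52  43  37  39  42  56  67  62  53  44  43  49  66  92 115 133 141 148 155 156 140]
 [ 33  59  92 115 117 102  80  54  43  56  78  87  81  70  53  47  48  53  59  72  88 103 117 135 148 147]
 [ 65 101 135 148 154 148 132 101  68  74  90  93  89  81  68  61  62  68  82  93  82  67  72  91 110 120]
 [108 144 163 161 162 162 162 141 103  88  91  95  92  86  75  69  68  79 114 137 125 108  95  78  70  80]
 [138 164 170 162 158 162 170 157 120 100  98  97  91  83  73  70  66  72 110 147 153 151 142 123 103 105]
 [153 167 164 160 159 166 168 146 122 112 111 108  99  89  80  77  69  65  94 134 156 160 158 154 146 139]]
```

```bash
python3 -m jog '[[[0,0,0.001],[0,0,0]],[[0,0,0.002],[0,0,0]],[[0,0,0.003],[0,0,0]],[[0,0,0.004],[0,0,0]],[[0,0,0.0048],[0,0,0]]]'
python3 -m jog '[[[0,0,0],[0,0,0]]]'
python3 look.py s2 192 206 28 14
python3 - <<'E'
import pickle,cv2
from h import *
o=[cv2.resize(np.clip(pickle.load(open(f,"rb"))["image"][200:222,190:220]*1.9,0,255).astype(np.uint8),None,fx=13,fy=13,interpolation=2) for f in("s1.pkl","s2.pkl")]
cv2.imwrite("pics/s2.png",np.hstack(o))
s=pickle.load(open("s2.pkl","rb"))
for dz in(0,12,14,16): print(dz,proj(s,[W((55,y,70-dz*(55-y)/177)) for y in(-80,-100,-122)]).round(2).tolist())
for f in("s0","s1","s2"):
    g=pickle.load(open(f+".pkl","rb"))["image"].max(2).astype(float);L=[]
    for u in(210,211,212,213,214):
        c=g[208:220,u];k=int(np.argmin(c[:]));
        k=max(1,min(10,k));a,b,e=c[k-1:k+2];L.append(round(208+k+.5*(a-e)/(a-2*b+e),2))
    print(f,L)
E
```

```text
t: 8.55
tool_pos: [0.5836, 0.0367, 0.07]
tool_rot: [0.5, 3.1, -0.001]
contact_force: [-2.3, -1.1, 6.5]
opening: -0.0003
grip_force: 3.3
t: 8.65
tool_pos: [0.5836, 0.0367, 0.07]
tool_rot: [0.5, 3.1, -0.001]
contact_force: [-1.8, -1.7, 6.5]
opening: -0.0003
grip_force: 3.2
[0.58361204 0.03673346 0.07001172] [-2.1231016  -1.39459522  6.25053784]
192 206
[[ 27  26  28  28  42  72  90  92  93  93  90  84  82  86  86  91 133 165 168 156 144 149 147 102  41  24  26  28]
 [ 29  26  27  27  38  61  80  83  88  90  88  82  78  81  78  82 121 160 172 172 169 170 163 120  52  26  27  27]
 [ 30  26  28  29  32  49  58  61  69  75  80  83  86  79  65  69 104 149 169 171 168 166 159 122  65  32  25  26]
 [ 29  31  28  29  29  37  43  42  45  49  57  70  81  75  60  63  95 141 165 165 161 157 155 139 104  64  35  31]
 [ 29  29  29  31  33  37  40  41  38  37  40  53  67  67  58  56  81 130 158 157 155 153 154 154 141 104  56  48]
 [ 28  29  36  43  43  38  38  41  39  36  36  43  57  60  54  48  70 119 151 157 155 155 157 158 154 125  77  60]
 [ 27  36  56  72  67  51  41  38  37  40  44  46  48  48
[... 704 characters left out ...]
79  93 130 159 165 161 161 152 134 123  99]
 [161 159 157 163 173 179 158 126 116 119 120 120 119 118 116 109 100  89  97 132 164 172 171 173 164 151 123  73]]
0 [[216.47, 213.82], [209.46, 211.19], [201.84, 208.33]]
12 [[216.93, 216.02], [210.04, 213.72], [202.57, 211.22]]
14 [[217.0, 216.38], [210.13, 214.13], [202.69, 211.7]]
16 [[217.08, 216.74], [210.23, 214.55], [202.81, 212.17]]
s0 [np.float64(212.02), np.float64(212.16), np.float64(212.67), np.float64(213.09), np.float64(213.37)]
s1 [np.float64(213.09), np.float64(213.17), np.float64(213.62), np.float64(213.97), np.float64(214.16)]
s2 [np.float64(214.57), np.float64(214.83), np.float64(214.96), np.float64(215.16), np.float64(215.65)]
```

View pics/s2.png

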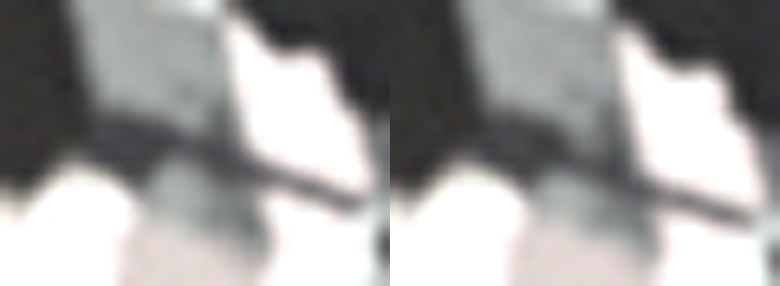

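The needle is down about 12.6 mm, and in the crop it already runs into the marker block. The marker's depth estimate is about 14 mm, so I'll press 0.9 mm further, hold, then release.

```bash
python3 -m jog '[[[0,0,0.0005],[0,0,0]],[[0,0,0.0009],[0,0,0]],[[0,0,0.0009],[0,0,0]],[[0,0,0.0009],[0,0,0]],[[0,0,0.0009],[0,0,0]]]'
python3 -m jog '[[[0,0,0],[0,0,0]],[[0,0,0],[0,0,0]],[[0,0,0],[0,0,0]],[[0,0,0],[0,0,0]],[[0,0,0],[0,0,0]]]'
python3 look.py s3 192 206 24 10
python3 - <<'E'
import pickle
from h import *
np.set_printoptions(linewidth=200)
for f in("s0","s3"):
    g=pickle.load(open(f+".pkl","rb"))["image"].max(2).astype(float);L=[]
    for u in(210,211,212,213,214):
        c=g[208:220,u];k=max(1,min(10,int(np.argmin(c))));a,b,e=c[k-1:k+2];L.append(208+k+.5*(a-e)/(a-2*b+e))
    print(f,np.mean(L))
# round check
E
```

```text
t: 9.2
tool_pos: [0.5836, 0.0367, 0.0692]
tool_rot: [0.5, 3.1, -0.001]
contact_force: [-1.3, -2.2, 7.3]
opening: 0.0
grip_force: 3.3
t: 9.7
tool_pos: [0.5836, 0.0367, 0.0692]
tool_rot: [0.5, 3.1, -0.001]
contact_force: [-2.3, -1.4, 6.5]
opening: -0.0002
grip_force: 3.3
[0.58365615 0.03672193 0.06919159] [-1.66291484 -0.95567165  6.27483546]
192 206
[[ 29  28  28  26  41  71  89  94  93  92  88  84  82  85  85  93 133 166 161 136 131 146 139  89]
 [ 27  26  29  27  36  63  80  84  89  92  87  82  79  81  77  83 121 160 171 169 167 169 155 108]
 [ 29  27  30  27  32  50  60  60  69  75  78  83  86  80  65  69 104 149 169 172 168 166 157 120]
 [ 28  30  28  29  30  35  42  44  47  49  56  71  81  77  63  62  94 141 165 166 160 157 156 137]
 [ 30  29  31  31  33  36  38  39  38  38  40  55  69  72  61  58  84 131 157 159 155 154 154 153]
 [ 30  31  35  43  42  37  41  41  39  36  36  48  62  65  58  50  70 119 151 157 155 156 156 156]
 [ 28  34  55  72  68  52  42  39  38  40  42  46  48  49  49  46  65 106 142 154 156 157 156 158]
 [ 35  59  90 113 116 102  78  54  43  54  67  64  54  49  44  43  54  83 115 135 149 154 155 157]
 [ 64 103 135 150 155 148 130  99  68  74  89  86  76  67  55  45  49  58  72  91 115 125 136 147]
 [107 144 162 163 161 163 164 142 101  89  93  93  89  83  71  58  55  56  58  65  72  75  90 112]]
s0 212.66087912087914
s3 215.26147981012795
```

```bash
python3 -m jog '[[[0,0,0.0006],[0,0,0]],[[0,0,0.0011],[0,0,0]],[[0,0,0.0011],[0,0,0]],[[0,0,0.0011],[0,0,0]],[[0,0,0.0011],[0,0,0]]]'
python3 -m jog '[[[0,0,0],[0,0,0]],[[0,0,0],[0,0,0]],[[0,0,0],[0,0,0]],[[0,0,0],[0,0,0]]]'
python3 -m jog '[[[0,0,-0.003],[0,0,0]],[[0,0,-0.006],[0,0,0]],[[0,0,-0.009],[0,0,0]],[[0,0,-0.012],[0,0,0]],[[0,0,-0.016],[0,0,0]]]'
python3 -m jog '[[[0,0,-0.010],[0,0,0]],[[0,0,-0.030],[0,0,0]],[[0,0,-0.050],[0,0,0]],[[0,0,-0.060],[0,0,0]],[[0,0,-0.060],[0,0,0]]]'
python3 -m jog '[[[0,0,0],[0,0,0]],[[0,0,0],[0,0,0]],[[0,0,0],[0,0,0]],[[0,0,0],[0,0,0]],[[0,0,0],[0,0,0]]]'
python3 - <<'E'
from station import optics,ctrl
import cv2
cv2.imwrite("pics/end.png",optics.get_image("scene")["image"][100:320,130:400].repeat(2,0).repeat(2,1))
E
```

```text
t: 10.25
tool_pos: [0.5837, 0.0367, 0.0681]
tool_rot: [0.5, 3.1, -0.001]
contact_force: [-1.9, -2.0, 6.9]
opening: -0.0
grip_force: 3.4
t: 10.65
tool_pos: [0.5837, 0.0367, 0.0682]
tool_rot: [0.5, 3.1, -0.001]
contact_force: [-2.4, -0.5, 6.8]
opening: -0.0004
grip_force: 3.4
t: 11.15
tool_pos: [0.5824, 0.0372, 0.0822]
tool_rot: [-0.5, -3.101, -0.0]
contact_force: [0.6, 0.1, -0.8]
opening: 0.0002
grip_force: 0.0
t: 11.65
tool_pos: [0.584, 0.0371, 0.1449]
tool_rot: [0.5, 3.098, 0.001]
contact_force: [-0.1, 0.4, 0.4]
opening: 0.0001
grip_force: 0.0
t: 12.15
tool_pos: [0.5826, 0.0371, 0.1422]
tool_rot: [-0.5, -3.101, 0.0]
contact_force: [-0.2, 0.2, -0.7]
opening: 0.0001
grip_force: 0.0
```

View pics/end.png

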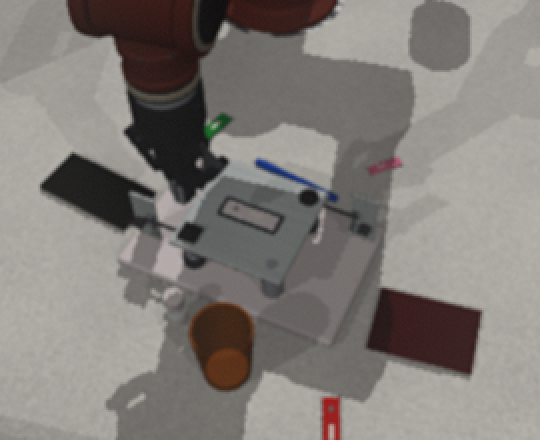

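The plate is back level, the cassette is in its seat, and everything else is in place with the finger clear of the reader.

```bash
python3 -c "
from station import job
print(job.finish_job())"
```

```text
the job is handed in; nothing more can be done
None
```

I pressed the round pad and then the square pad to what the camera showed as level with their markers, held each for about a second and let it spring back, then handed the job in; no verdict came back.

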